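Uncover the drying rack and show the amber lens to the inspection camera

ROBOT

A 7-joint arm with a two-finger parallel gripper is mounted at the origin on a cart in front of the work surface, level with it; the furniture and walls round the work are solid. World frame = base frame: x ahead of the robot, y to its left, z up, the work surface at z = 0. Lengths are in mm, angles in rad, forces in N, time in s.
With the tool pointing down it reaches from about 400 to 850 mm from the base axis. Payload 10.4 kg.
Tool frame: the origin (TCP) lies between the finger pads; the fingertips stand 19 mm ahead of it and the grasp point (between the pads) is the TCP; z points along the fingers, y is the line along which they close (so a half turn about z gives the same grasp; the last joint's range is limited). The gripper opens to 85 mm and grips with 20 to 120 N. Pads are 22 mm wide; open, the fingers measure 114 mm over their backs; the gripper's body (76 mm by 85 mm) begins 54 mm behind the grasp point. The pads swing forward as they close: fully open they stand 13 mm farther back than shut.
Start: joints at [-1.369, 0.332, -0.065, 1.46, 0.022, 1.35, -0.088], TCP at [139.304, 609.297, 250.338] pointing down, gripper open.
Joint ranges: [-2.6, 2.6], [-0.5, 2.12], [-1.47, 1.34], [0.16, 2.42], [-1.27, 4.41], [0.06, 2.06], [-2.6, 2.6]. Speed limits (rad/s): [2.22, 2.22, 2.79, 2.79, 3.14, 3.14, 3.14].

INTERFACE

Orientations are given as a 3x3 rotation matrix whose columns are the frame's x, y, z axes.
In Python, from station import bot, viewer, job_done gives the robot as it stands.
- The arm moves only by the tool apply_moves, never from a script. Its argument "motion" is one flat list of numbers, 7 for each row, row after row: the shift along the tool's x, y, z in cm, then the turn, a rotation vector about the tool's x, y, z in rad, then the finger opening in cm, from 0 to 8.54. In form: [tx, ty, tz, ax, ay, az, gripper, tx, ty, tz, ax, ay, az, gripper, ...]. A call has 1 to 8 rows; each row shifts and turns the commanded pose from where the row before left it, along the tool's axes as they then stand; what a row does not reach is not made up. A row lasts 1/12 s, in which the tool goes at most 41.7 mm and 7.16 degrees, less where a joint would pass 70% of its speed; a pose out of reach is approached as far as the arm can. A call with a gripper value outside its range is refused whole. The fingers move at their own pace and stop on an object; "newtons" is the grip in N (left out, the last holds). Time passes only in rows, so rows that do not move let the fingers close. It gives the time, the measured TCP pose, the force, the opening and the grip force at its end, in the units of the state.
- bot.sense(): the state, without advancing time (a new reading comes with each control period).
- viewer.read_camera(name): name is "side" or "top" or "wrist"; returns (picture, depth): 420x560x3 uint8, red, green, blue; 420x560 float32, mm along the optical axis (not along the pixel's ray), 0 where there is no reading.
- viewer.camera_info(name): a dict with "fx", "fy", "cx", "cy" (pixels), "dist" ([k1, k2, p1, p2, k3] as OpenCV has them; the pictures are not rectified), "xyz" and "orientation" of the camera in the world. Camera axes: x right, y up, looking along -z (the intrinsics and any distortion apply to the point x, -y, -z); pixel columns grow to the right and rows downward; lengths in mm; the calibration is good to about 2 mm. A picture is of the moment at which its call begins: read the wrist's pose just before it. camera_info takes no time and is no camera call; for the wrist camera it gives the pose at the moment of the call.
- job_done(): hands the job in; it is judged then, once.
The state is a dict: "t": time; "q": joint angles; "joint_velocities": joint speeds; "tau": joint torques, N m; "eef_pos": TCP position; "tool_rot": TCP orientation; "wrist_force": force on the tool from outside, world axes, zero at the start; "ft_torque": the same for the moment, N m; "gripper_width": finger opening in mm; "finger_force": force on a finger pad.
Only numpy, scipy, OpenCV 4.12 (cv2) and the standard library are available. Lean on these libraries where they do the work, as an engineer would, in place of code of your own. Each camera call takes 0.05 s, during which the arm holds its last target. There are 200 camera calls.

TASK

Lift the dust cover off the lens drying rack and hang it astride the bar of the drip rail, so that its inside stays clean, and let go of it. Then draw the amber lens up out of its slot without disturbing the other two lenses or anything else around, and hold it up to the inspection camera: centred on the camera's view, 12 cm in front of its front glass, its flat face square to the camera's line of sight (the camera looks down at a slant). Finish while still holding the lens there, still, with nothing else touching it.

Things in the scene. Friction and masses are not known exactly. Their poses are not given: they have to be found in the camera images.
- lens_rack: White lens drying rack, fixed to the desk: base 92 x 190 x 10 mm, two end plates (70 mm wide, 5 mm thick, tops 72 mm above the desk) at y = -84 and +84 mm, two steel rods along y and pairs of pins (tops 55 mm above the desk). Origin: centre of the underside. Its y axis runs along the rack; three slots for upright lenses at y = -44, 0 and +44 mm, each about 11 mm wide.
- amber_lens: Amber (orange-brown) lens, round, 68 mm diameter, 8 mm thick, practically flat parallel faces, 30 g, standing on edge in any one of the slots, up to 6 degrees off upright. Origin: its centre, 50 mm above the desk in the rack (top edge at 84 mm). Its y axis is normal to its faces and lies along the rack's y. Pinch its top margin face to face from above; 36 mm of room to the next lens.
- clear_lens: Clear lens of the same size and axes in another slot; leave it in place.
- green_lens: Dark green lens of the same size and axes in another slot; leave it in place.
- dust_cover: Smoked see-through dust cover, 160 g, house-shaped section, open ends, resting loosely on the rack's end plates: 184 mm long (ridge along its y and the rack's), 95 mm wide, walls 2.5 mm, 45 degree roof slopes, side skirts 33 mm high. Origin: centre of its lower opening (30 mm above the desk on the rack); inside of the ridge 77 mm above that. A black grip rib stands on the ridge.
- cover_grip (a point): Point inside the black grip rib, on the cover's middle, 97 mm above the cover's origin and 8 mm below the rib's top. The rib is 10 mm thick (across the cover, its x), 64 mm long (along y) and stands 25 mm clear above the ridge. Axes as the cover's.
- drip_rail: Drip rail, fixed to the desk: a level steel bar, 16 mm in diameter, on two slim posts over a shallow aluminium tray 110 x 262 x 16 mm. Origin: centre of the underside. The bar runs along its y axis; 215 mm of bar is free between the balls (21 mm) on the two posts, which stand at y = -118 and +118 mm.
- bar_mid (a point): Centre of the bar, on its axis, midway between the posts, 165 mm above the desk. Axes as the rail's. With the cover astride the bar and hanging plumb, the inside of its ridge is 11 mm above the bar's axis, so the cover's origin is 65 mm below this point.
- camera_stand: Inspection camera on a fixed stand: dark base plate 110 x 110 x 12 mm, post, fork at 240 mm height holding the white camera head (48 mm diameter; black ring light, 74 mm diameter, with white lamps round the front glass). Origin: centre of the underside. The camera looks to the stand's -x, slanting down 14 to 32 degrees, differently each time; do not push it.
- camera_front (a point): Centre of the camera's front glass, 50 mm from the tilting pivot. Axes as focus.
- focus (a point): The point in the air where the lens's centre must be held: 120 mm in front of the front glass on the camera's line of sight. Its x axis points along the line of sight from here to the camera (so slanting up), its y axis is level, its z axis completes the frame. The lens's own y axis must lie along this x axis, either way round.
- glue_dropper: Amber glass dropper bottle, 34 mm in diameter, 102 mm high, standing behind the work. Origin: centre of its underside. Bystander.
- specs_red: Folded red spectacles, 38 x 129 x 33 mm, lying on the desk. Origin on the underside. Bystander.
- lens_packet_1: Flat lens packet, 74 x 72 x 9 mm, lying on the desk. Origin: centre of the underside. Bystander.

How it is judged:
By the outcome, as a careful person would: the job done as asked, in the order asked, and still so for the second after the job is handed in, while the arm keeps its last pose, push and grip.
It also fails if it takes over 54 s, if anything falls off the work surface, if the arm or the gripper's body presses on something with over 40 N, if the wrist force passes 120 N, or if a joint passes its speed limit or range.

## Working session

There is one attempt and no reset: what is moved stays moved. The work goes in short steps, Python scripts to look and compute and a tool call to move; the robot and the scene stay as the last step left them, time stands still between calls to the robot, and variables do not carry over. Pictures are saved under pics/ and viewed, at most 10 in all, crops included, and the job is handed in when it is done.

Besides the shell and the picture viewer there is one more tool, called by a JSON object that holds its "op" and its "data", one argument or row to a line. apply_moves: Moves the arm, as the interface text tells. Its arguments: {"type":"object","properties":{"motion":{"type":"array"},"newtons":{"type":"number"}},"required":["motion"]}

```bash
ls; mkdir -p pics; python3 - <<'E'
from station import bot, viewer
import cv2,numpy as np
s=bot.sense();print(s['t'],s['eef_pos'],np.round(s['tool_rot'],3).tolist(),s['gripper_width'])
for n in ['top','side']:
    i=viewer.camera_info(n);print(n,i)
    p,d=viewer.read_camera(n);cv2.imwrite(f'pics/{n}0.png',p[:,:,::-1]);np.savez(f'pics/{n}0.npz',p=p,d=d)
E
```

```text
pics
0.0 [139.23898355 608.91729821 249.50101565] [[-0.975, 0.223, -0.0], [0.223, 0.975, -0.001], [-0.0, -0.001, -1.0]] 85.74834600515068
top {'fx': 448.5059587352249, 'fy': 448.5059587352249, 'cx': 277.2487326492398, 'cy': 206.02130126206205, 'dist': array([-0.04248999,  0.        ,  0.        ,  0.        ,  0.        ]), 'xyz': array([ 397.66375544,   69.34610266, 1271.65862591]), 'orientation': array([[ 0.00154091,  0.98704593, -0.16043052],
       [-0.99977707, -0.00185774, -0.0210324 ],
       [-0.02105798,  0.16042717,  0.98682303]])}
side {'fx': 442.3815061073601, 'fy': 442.3815061073601, 'cx': 273.14857206526756, 'cy': 204.0985463927173, 'dist': array([-0.07681663,  0.        ,  0.        ,  0.        ,  0.        ]), 'xyz': array([ 401.59510666, -799.13640814,  666.16023278]), 'orientation': array([[ 0.98109712,  0.09058027, -0.17100777],
       [-0.1934826 ,  0.4755676 , -0.85813748],
       [ 0.00359543,  0.87500324,  0.48410371]])}
```

View pics/top0.png

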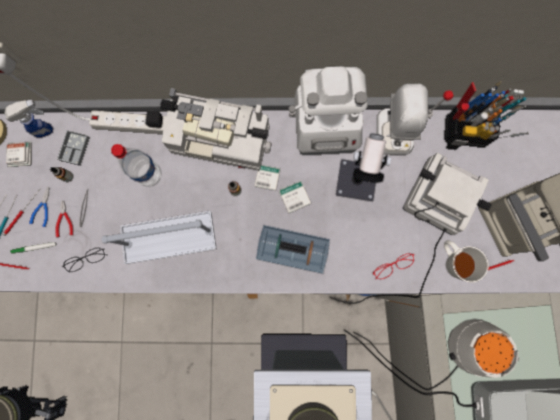

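View pics/side0.png

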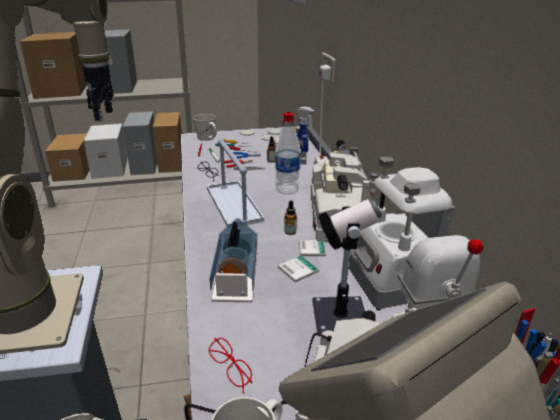

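The top view shows the covered rack at (293,250), the drip rail at (167,238), with its bar from about (112,240) to (210,218), and the camera stand at (357,180), with its head at (373,153). The side view shows the rack at (235,270), the rail at (235,185), and the camera head at (350,222), pointing left and down. Next I'll enlarge these areas.

```bash
cat > h.py <<'E'
import numpy as np,cv2
from station import bot,viewer
def ray(i,uv):
    K=np.array([[i['fx'],0,i['cx']],[0,i['fy'],i['cy']],[0,0,1]])
    n=cv2.undistortPoints(np.array(uv,float).reshape(-1,1,2),K,i['dist']).reshape(-1,2)
    return np.c_[n[:,0],-n[:,1],-np.ones(len(n))]@i['orientation'].T
def atz(i,uv,z):
    r=ray(i,uv);return i['xyz']+r*((z-i['xyz'][2])/r[:,2])[:,None]
def cloud(i,d):
    h,w=d.shape;u,v=np.meshgrid(np.arange(w),np.arange(h))
    return (i['xyz']+ray(i,np.c_[u.ravel(),v.ravel()])*d.ravel()[:,None]).reshape(h,w,3)
def proj(i,P):
    c=(np.atleast_2d(P)-i['xyz'])@i['orientation'];c=c*[1,-1,-1]
    K=np.array([[i['fx'],0,i['cx']],[0,i['fy'],i['cy']],[0,0,1]])
    return cv2.projectPoints(c,np.zeros(3),np.zeros(3),K,i['dist'])[0].reshape(-1,2)
E
python3 - <<'E'
from h import *
t=np.load('pics/top0.npz');s=np.load('pics/side0.npz')
def crop(p,u,v,w,h):
    c=cv2.resize(p[v:v+h,u:u+w],(400,300),interpolation=cv2.INTER_CUBIC);return c[:,:,::-1]
m=np.vstack([np.hstack([crop(t['p'],250,215,80,60),crop(t['p'],100,192,120,90)]),
 np.hstack([crop(s['p'],190,215,120,90),crop(s['p'],300,180,120,90)])])
cv2.imwrite('pics/m1.png',m)
for n,a in(('top',t),('side',s)):
    i=viewer.camera_info(n);C=cloud(i,a['d']);np.save(f'pics/{n}C.npy',C)
C=np.load('pics/topC.npy')
# bar points
m=np.zeros(C.shape[:2],bool);m[200:260,100:225]=1
for lo,hi in((160,180),(5,30)):
    k=m&(C[...,2]>lo)&(C[...,2]<hi);P=C[k];print(lo,len(P),P.min(0),P.max(0),P.mean(0))
m[:]=0;m[220:275,250:335]=1
for lo,hi in((3,40),(100,150),(95,120)):
    k=m&(C[...,2]>lo)&(C[...,2]<hi);P=C[k];print(lo,len(P),P.min(0),P.max(0),P.mean(0))
for uv in((20,300),(500,140),(293,250),(290,236),(300,246),(310,250)):print(uv,C[uv[1],uv[0]])
E
```

```text
160 659 [486.63671686 280.81085169 162.68831762] [542.34795685 532.89233706 179.00868293] [514.4695126  406.96171999 170.95835699]
5 1298 [451.02642061 251.77982833   5.00234229] [621.62090501 610.39488107  29.39198883] [516.09180942 408.43282508   9.53938357]
3 208 [410.99273149 -65.10593498   3.0030059 ] [563.46732983 173.86459209  39.81088677] [481.67571078  67.80127209   5.27380174]
100 526 [451.12658539 -37.88351328 100.05034955] [505.91490065 144.36571704 138.61782573] [476.98540375  51.97566464 110.79545124]
95 659 [448.76361744 -38.14449764  95.00413477] [509.03688084 144.75800787 118.5624398 ] [476.88767043  51.75882976 102.95200031]
(20, 300) [ 295.75169312 1283.46286924 -754.60109007]
(500, 140) [ 8.00325029e+02 -5.59891814e+02 -1.58021927e-01]
(293, 250) [471.19853257  53.27332139 112.62280304]
(290, 236) [510.63678574  60.64873378  78.1914858 ]
(300, 246) [482.05636358  34.95396679 104.84731002]
(310, 250) [471.39819473   9.33762321 109.30582856]
```

View pics/m1.png

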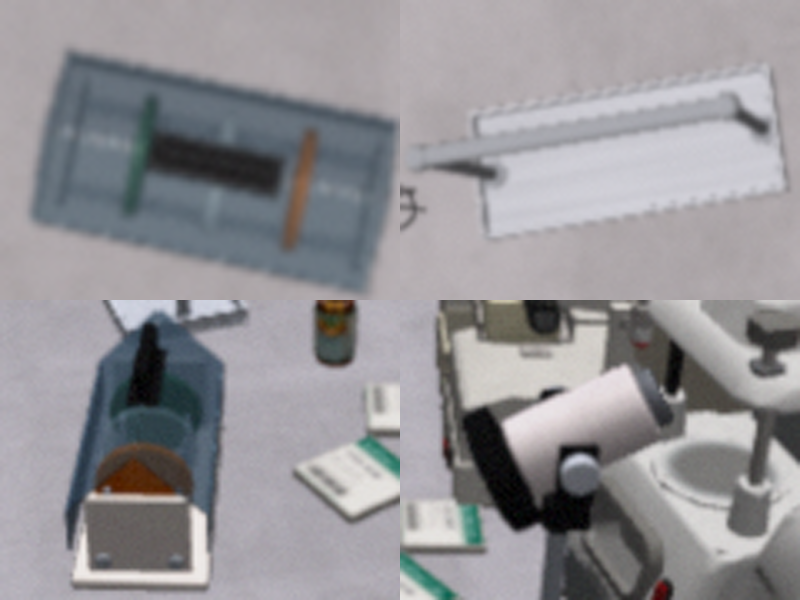

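The mosaic shows the lenses under the cover: green near (140,155), clear in the middle at (220,160), and amber at the rack's -y end at (300,190). The black rib runs from (150,155) to (280,178). The bar runs from (415,157) to (735,105). The camera head points left and down, with its black ring at (495,465). Now I'll fit the poses numerically.

```bash
cat > fit.py <<'E'
from h import *
t=np.load('pics/top0.npz');s=np.load('pics/side0.npz');C=np.load('pics/topC.npy');S=np.load('pics/sideC.npy')
def box(C,u0,u1,v0,v1):
    m=np.zeros(C.shape[:2],bool);m[v0:v1,u0:u1]=1;return m
def rect(P):
    return cv2.minAreaRect(P[:,:2].astype(np.float32))
# bar
P=C[box(C,100,225,200,260)&(C[...,2]>160)&(C[...,2]<185)]
r=rect(P);print('bar top',r,np.median(P[:,2]))
P0=P[np.abs(P[:,1]-407)<95];f=np.polyfit(P0[:,1],P0[:,0],1);print('bar slope',np.arctan(f[0]),'x at 407',np.polyval(f,407))
k=box(C,100,225,200,270)&(C[...,2]>8)&(C[...,2]<24);print('tray',rect(C[k]))
P=C[box(C,250,335,220,275)&(C[...,2]>45)&(C[...,2]<140)];print('cover',rect(P))
blk=box(C,265,320,235,260)&(t['p'].max(2)<45)&(C[...,2]>105);P=C[blk];print('rib',len(P),rect(P),np.percentile(P[:,2],[5,50,95]))
# side view rib
blk=box(S,225,250,215,260)&(s['p'].max(2)<45);P=S[blk];print('rib side',len(P),P.mean(0),np.percentile(P,[3,97],axis=0))
# camera base
k=box(C,325,390,155,205)&(C[...,2]>6)&(C[...,2]<18)&(t['p'].max(2)<90);print('base',k.sum(),rect(C[k]))
# head
for n,X,b,p in(('top',C,(350,400,125,185),t['p']),('side',S,(320,390,185,250),s['p'])):
    k=box(X,*b)&(p.min(2)>150)&(X[...,2]>190)&(X[...,2]<340);P=X[k]
    k2=box(X,*b)&(p.max(2)<80)&(X[...,2]>170)&(X[...,2]<340);Q=X[k2]
    print(n,len(P),P.min(0),P.max(0),len(Q),Q.mean(0),Q.min(0),Q.max(0))
    np.savez(f'pics/{n}head.npz',P=P,Q=Q)
E
python3 fit.py
```

```text
bar top ((514.4898681640625, 406.65740966796875), (18.636608123779297, 255.00579833984375), 9.229537010192871) 171.0510119597011
bar slope -0.16742865868940696 x at 407 514.588421498316
tray ((508.1173400878906, 430.4894714355469), (119.99873352050781, 348.1614685058594), 8.003609657287598)
cover ((479.4868469238281, 52.895145416259766), (183.62957763671875, 94.58149719238281), 77.83629608154297)
rib 119 ((478.4889221191406, 54.10017776489258), (61.12858963012695, 13.123735427856445), 77.99779510498047) [108.66878244 132.38987142 136.2244453 ]
rib side 195 [478.34261427  40.78562073 118.66119456] [[465.81353965  18.84318514 103.88964553]
 [489.92188749  76.24435656 133.9703354 ]]
base 834 ((679.2374877929688, -132.07232666015625), (105.8593978881836, 109.09780883789062), 79.9201431274414)
top 672 [ 643.63077631 -174.18219619  234.02730103] [726.40883492 -89.72743433 286.03804302] 346 [ 643.16466627 -122.06469856  239.79408395] [ 619.62024482 -163.4819255   198.1566504 ] [691.4209455  -89.06923326 257.68090188]
side 653 [ 644.63898731 -175.37325386  238.03404627] [803.70519821  -6.12966673 281.42190602] 829 [ 674.54931888 -122.71138966  224.01590399] [ 620.98604489 -175.98372259  170.6317431 ] [816.38506593 131.5021073  271.75571445]
```

```bash
cat > cyl.py <<'E'
from h import *
from scipy.optimize import least_squares
D={n:np.load(f'pics/{n}head.npz') for n in('top','side')}
P=np.vstack([D[n]['P'] for n in D]);c0=np.array([679,-132,240.])
P=P[np.linalg.norm(P-c0,axis=1)<110]
def ax(yaw,p):return np.array([-np.cos(yaw)*np.cos(p),-np.sin(yaw)*np.cos(p),-np.sin(p)])
def res(x,P=P):
    a=ax(x[0],x[1]);d=P-np.array([679,x[2],x[3]]);return np.linalg.norm(np.cross(d,a),axis=1)-24
for sel in('both','top','side'):
    X=P if sel=='both' else D[sel]['P'];X=X[np.linalg.norm(X-c0,axis=1)<110]
    r=least_squares(res,[-.17,.4,-132,245],args=(X,),loss='soft_l1',f_scale=2);print(sel,len(X),r.x,np.degrees(r.x[:2]),np.median(abs(res(r.x,X))))
    a=ax(*r.x[:2]);c=np.array([679,*r.x[2:]])
    print(' P along',np.percentile((X-c)@a,[1,99]))
    for n in D:
        Q=D[n]['Q'];rad=np.linalg.norm(np.cross(Q-c,a),axis=1);l=(Q-c)@a
        k=(rad>26)&(rad<42)&(l>20)&(l<80);print(' ',n,'ring along',k.sum(),np.percentile(l[k],[3,20,50,80,97]),'r max',np.percentile(rad[k],97))
E
python3 cyl.py
```

```text
both 1263 [-1.72836903e-01  4.99743963e-01 -1.32869923e+02  2.38428494e+02] [-9.90282509 28.6332199 ] 1.1276849152400388
 P along [-48.61316254  26.11491108]
  top ring along 246 [26.96347827 33.8446998  37.84532972 43.52565982 47.70825913] r max 40.312893744437375
  side ring along 387 [22.93511042 32.05538059 36.87924556 42.43932583 46.23883987] r max 40.20447145441634
top 672 [-1.59431505e-01  4.91694241e-01 -1.32558690e+02  2.38757754e+02] [-9.13475236 28.17200484] 1.3573009347367329
 P along [-48.30757556  26.4479353 ]
  top ring along 243 [26.45852397 34.07424733 38.12468516 43.87780926 47.80316376] r max 39.82654653199445
  side ring along 386 [23.10182239 32.44229957 37.47061784 43.0275182  46.77634113] r max 39.90093183081998
side 591 [-1.59925574e-01  5.11017509e-01 -1.34303477e+02  2.37603460e+02] [-9.1630604  29.27914653] 0.8330740898109461
 P along [-49.00505394  25.28781675]
  top ring along 241 [26.59051171 33.37778867 36.73262164 42.97853745 46.99922953] r max 41.23836558596762
  side ring along 388 [23.22579697 31.90078908 36.79373913 42.28235293 46.08846625] r max 39.94708038658637
```

```bash
cat > plan.py <<'E'
from h import *
from scipy.spatial.transform import Rotation as Ro, Slerp
def Rd(yang):  # tool down, y axis at angle (deg) in world
    a=np.radians(yang);y=np.array([np.cos(a),np.sin(a),0]);z=np.array([0,0,-1.]);return np.c_[np.cross(y,z),y,z]
def plan(p,R,p1,R1,g,n=None,vmax=40.,wmax=6.9,show=True):
    """rows from (p,R) to (p1,R1); smooth ease at the ends; returns the pose reached with rounded rows"""
    p=np.array(p,float);p1=np.array(p1,float);R=np.array(R)
    ang=np.degrees((Ro.from_matrix(R).inv()*Ro.from_matrix(R1)).magnitude())
    n=n or int(np.ceil(max(np.linalg.norm(p1-p)/vmax,ang/wmax,1)))
    sl=Slerp([0,1],Ro.from_matrix([R,R1]));p0=p.copy();out=[]
    for k in range(1,n+1):
        s=k/n;tp=p0+s*(p1-p0)
        t=np.round(R.T@(tp-p)/10,2);w=np.round((Ro.from_matrix(R).inv()*sl(s)).as_rotvec(),3)
        out.append([*t,*w,g]);p=p+R@t*10;R=R@Ro.from_rotvec(w).as_matrix()
    if show:
        for k in range(0,n,8):print('CALL',', '.join(f'{v:g}' for r in out[k:k+8] for v in r))
    return p,R
E
python3 - <<'E'
from plan import *
s=bot.sense()
p,R=plan([139.3,609.3,250.3],s['tool_rot'],[479,53.5,235],Rd(-12.2),8.5,n=20)
print(p,R)
E
```

```text
CALL -2.28, -2.33, 0.08, -0, 0, 0.078, 8.5, -2.44, -2.15, 0.08, -0, 0, 0.078, 8.5, -2.61, -1.95, 0.08, -0, 0, 0.078, 8.5, -2.76, -1.73, 0.08, -0, 0, 0.078, 8.5, -2.88, -1.52, 0.08, -0, 0, 0.078, 8.5, -2.99, -1.29, 0.08, -0, 0, 0.078, 8.5, -3.08, -1.06, 0.08, -0, 0, 0.078, 8.5, -3.16, -0.81, 0.08, -0, 0, 0.078, 8.5
CALL -3.2, -0.56, 0.08, -0, 0.001, 0.078, 8.5, -3.25, -0.31, 0.07, -0, -0, 0.077, 8.5, -3.25, -0.06, 0.08, -0, -0, 0.078, 8.5, -3.25, 0.19, 0.07, -0, -0, 0.078, 8.5, -3.23, 0.45, 0.08, -0.001, -0, 0.078, 8.5, -3.18, 0.7, 0.08, 0, -0, 0.078, 8.5, -3.12, 0.94, 0.07, 0, -0, 0.078, 8.5, -3.03, 1.18, 0.08, 0, -0, 0.078, 8.5
CALL -2.94, 1.42, 0.08, 0, -0, 0.078, 8.5, -2.81, 1.64, 0.08, 0, 0, 0.078, 8.5, -2.68, 1.85, 0.07, 0, 0, 0.078, 8.5, -2.52, 2.06, 0.08, 0, 0, 0.078, 8.5
[479.03273871  53.5401908  234.99324658] [[ 2.11348232e-01  9.77410825e-01  6.95175189e-05]
 [ 9.77410824e-01 -2.11348225e-01 -9.64735024e-05]
 [-7.96018413e-05  8.83366796e-05 -9.99999993e-01]]
```

{"op": "apply_moves", "data": {
  "motion": [-2.28,-2.33,0.08,0,0,0.078,8.5,-2.44,-2.15,0.08,0,0,0.078,8.5,-2.61,-1.95,0.08,0,0,0.078,8.5,-2.76,-1.73,0.08,0,0,0.078,8.5,-2.88,-1.52,0.08,0,0,0.078,8.5,-2.99,-1.29,0.08,0,0,0.078,8.5,-3.08,-1.06,0.08,0,0,0.078,8.5,-3.16,-0.81,0.08,0,0,0.078,8.5]
}}

```text
t: 0.77
eef_pos: [275.7, 385.3, 243.6]
tool_rot: [[-0.658, 0.753, -0.0], [0.753, 0.658, -0.0], [0.0, -0.0, -1.0]]
wrist_force: [1.6, 0.7, 0.1]
gripper_width: 85.4
finger_force: 0.0
```

{"op": "apply_moves", "data": {
  "motion": [-3.2,-0.56,0.08,0,0,0.078,8.5,-3.25,-0.31,0.07,0,0,0.077,8.5,-3.25,-0.06,0.08,0,0,0.078,8.5,-3.25,0.19,0.07,0,0,0.078,8.5,-3.23,0.45,0.08,0,0,0.078,8.5,-3.18,0.7,0.08,0,0,0.078,8.5,-3.12,0.94,0.07,0,0,0.078,8.5,-3.03,1.18,0.08,0,0,0.078,8.5]
}}

```text
t: 1.43
eef_pos: [411.4, 163.0, 237.7]
tool_rot: [[-0.095, 0.995, -0.0], [0.995, 0.095, 0.0], [0.0, -0.0, -1.0]]
wrist_force: [0.8, 0.5, -0.1]
gripper_width: 85.2
finger_force: 0.0
```

{"op": "apply_moves", "data": {
  "motion": [-2.94,1.42,0.08,0,0,0.078,8.5,-2.81,1.64,0.08,0,0,0.078,8.5,-2.68,1.85,0.07,0,0,0.078,8.5,-2.52,2.06,0.08,0,0,0.078,8.5,0,0,0,0,0,0,8.5,0,0,0,0,0,0,8.5]
}}

```text
t: 1.93
eef_pos: [479.3, 51.8, 234.4]
tool_rot: [[0.215, 0.977, -0.001], [0.977, -0.215, -0.001], [-0.001, -0.0, -1.0]]
wrist_force: [0.3, 0.2, -0.2]
gripper_width: 85.2
finger_force: 0.0
```

```bash
python3 - <<'E'
from plan import *
s=bot.sense();print(s['t'],s['eef_pos'],np.round(s['tool_rot'],4).tolist(),s['q'],s['wrist_force'])
i=viewer.camera_info('wrist');p,d=viewer.read_camera('wrist')
np.savez('pics/w1.npz',p=p,d=d);cv2.imwrite('pics/w1.png',p[:,:,::-1])
print(i['xyz'],i['fx'])
C=cloud(i,d);k=(p.max(2)<45)&(C[...,2]>120)&(C[...,2]<150)&(abs(C[...,0]-479)<60)&(abs(C[...,1]-53)<60)
print(k.sum(),cv2.minAreaRect(C[k][:,:2].astype(np.float32)),np.percentile(C[k][:,2],[5,50,95]))
E
```

```text
1.9333 [479.32162416  51.82866368 234.37129521] [[0.215, 0.9766, -0.0006], [0.9766, -0.215, -0.0006], [-0.0007, -0.0004, -1.0]] [-0.74345047  0.00555098  0.5491036   1.87367785 -0.00257283  1.26382931
 -0.41023836] [ 0.28769033  0.23617785 -0.23569095]
[495.90561183 127.48264836 357.65722077] 293.5922361319713Traceback (most recent call last):
  File "<stdin>", line 7, in <module>
    return _quantile_unchecked(
        a, q, axis, out, overwrite_input, method, keepdims, weights)
    return _ureduce(a,
                    func=_quantile_ureduce_func,
    ...<5 lines>...
                    overwrite_input=overwrite_input,
                    method=method)
    r = func(a, **kwargs)
    result = _quantile(arr,
                       quantiles=q,
    ...<2 lines>...
                       out=out,
                       weights=wgt)
    slices_having_nans = np.isnan(arr[-1, ...])
                                  ~~~^^^^^^^^^
IndexError: index -1 is out of bounds for axis 0 with size 0
```

View pics/w1.png

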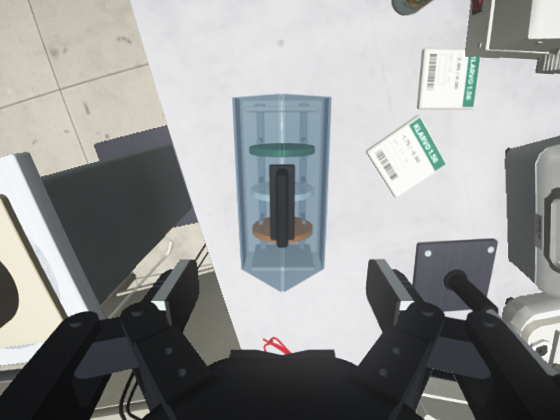

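The wrist view shows the cover aligned with the gripper. The rib's top runs from (282,167) to (283,245) and the fingers straddle it, with the amber lens nearest. I'll check the rib position from its depth.

```bash
python3 - <<'E'
from plan import *
i=viewer.camera_info('wrist');a=np.load('pics/w1.npz');p,d=a['p'],a['d']
C=cloud(i,d);k=np.zeros(d.shape,bool);k[160:250,265:300]=1
k&=(p.max(2)<60)&(C[...,2]>125)
P=C[k];print(k.sum(),cv2.minAreaRect(P[:,:2].astype(np.float32)),np.percentile(P[:,2],[5,50,95]))
k=np.zeros(d.shape,bool);k[90:300,225:340]=1;k&=(C[...,2]>55)&(C[...,2]<125);print('cover',cv2.minAreaRect(C[k][:,:2].astype(np.float32)))
th=np.radians(-12.2);ey=np.array([-np.sin(th),np.cos(th),0]);c=np.array([479,53.5,135])
print(proj(i,[c+32*ey,c-32*ey]))
s=bot.sense()
plan(s['eef_pos'],s['tool_rot'],[479,53.5,129],Rd(-12.2),8.5,n=6)
E
```

```text
301 ((479.5589599609375, 57.31043243408203), (58.0555305480957, 9.423831939697266), 78.375732421875) [130.46461289 132.96620686 134.24885496]
cover ((478.9998779296875, 53.94366455078125), (184.51068115234375, 95.0461196899414), 78.0212631225586)
[[282.56467602 175.1264289 ]
 [282.6297261  250.5620707 ]]
CALL 0, 0, 1.76, -0, 0, -0, 8.5, 0.01, 0.01, 1.75, -0, 0, -0, 8.5, 0, 0, 1.76, -0, 0, -0, 8.5, 0.01, 0, 1.75, -0.001, 0, -0, 8.5, 0, 0.01, 1.76, 0, 0, -0, 8.5, 0, -0, 1.75, 0, 0, -0.001, 8.5
```

{"op": "apply_moves", "data": {
  "motion": [0.01,0,2.0,0,0,0,8.5,0.01,0,2.0,0,0,0,8.5,0.01,0,2.0,0,0,0,8.5,0,0,2.0,0,0,0,8.5,0,0,1.5,0,0,0,8.5,0,0,1.0,0,0,0,5,0,0,0,0,0,0,3,0,0,0,0,0,0,2],
  "newtons": 60
}}

```text
t: 2.65
eef_pos: [478.9, 54.5, 129.8]
tool_rot: [[0.21, 0.978, -0.001], [0.978, -0.21, -0.0], [-0.0, -0.0, -1.0]]
wrist_force: [-0.4, -0.7, 0.0]
gripper_width: 51.0
finger_force: 0.0
```

{"op": "apply_moves", "data": {
  "motion": [0,0,0,0,0,0,0,0,0,0,0,0,0,0,0,0,0,0,0,0,0,0,0,0,0,0,0,0,0,0,0,0,0,0,0,0,0,0,0,0,0,0],
  "newtons": 60
}}

```text
t: 3.15
eef_pos: [479.6, 54.0, 130.3]
tool_rot: [[0.211, 0.977, 0.001], [0.977, -0.211, 0.001], [0.001, 0.001, -1.0]]
wrist_force: [0.7, 0.2, 5.0]
gripper_width: 8.9
finger_force: 61.5
```

{"op": "apply_moves", "data": {
  "motion": [0,0,-0.5,0,0,0,0,0,0,-1.5,0,0,0,0,0,0,-2.5,0,0,0,0,0,0,-2.5,0,0,0,0,0,0,-3,0,0,0,0,0,0,-3,0,0,0,0,0,0,-3,0,0,0,0,0,0,-2,0,0,0,0]
}}

```text
t: 3.82
eef_pos: [479.1, 53.5, 312.5]
tool_rot: [[0.212, 0.977, 0.002], [0.977, -0.212, 0.001], [0.001, 0.001, -1.0]]
wrist_force: [0.5, -0.3, -2.0]
gripper_width: 8.9
finger_force: 60.6
```

```bash
python3 - <<'E'
from plan import *
s=bot.sense();print(s['t'],s['eef_pos'],s['gripper_width'],s['wrist_force'],s['ft_torque'])
off=Rd(-12.2)[:,:]@np.zeros(3)
p,R=plan(s['eef_pos'],s['tool_rot'],[514.5,406.8,310],Rd(9.4),0,n=16)
print(p)
t=np.load('pics/top0.npz')
p,d=viewer.read_camera('side');cv2.imwrite('pics/s1.png',cv2.resize(p[130:340,120:400],(800,600))[:,:,::-1])
E
```

```text
3.8167 [479.13843094  53.53233116 312.45392122] 8.895761397803486 [ 0.45351038 -0.28343723 -1.97163534] [ 0.02842386 -0.03139016 -0.03025895]
CALL 2.2, -0.25, 0.02, 0, -0, -0.024, 0, 2.21, -0.2, 0.01, 0, -0, -0.023, 0, 2.22, -0.15, 0.02, 0, -0, -0.024, 0, 2.22, -0.09, 0.02, 0, -0, -0.023, 0, 2.21, -0.05, 0.02, 0, -0, -0.024, 0, 2.22, 0.01, 0.01, 0.001, -0, -0.024, 0, 2.22, 0.07, 0.02, -0, -0, -0.023, 0, 2.22, 0.11, 0.02, -0, -0, -0.024, 0
CALL 2.21, 0.17, 0.02, -0, -0, -0.023, 0, 2.21, 0.21, 0.01, -0, -0.001, -0.024, 0, 2.2, 0.28, 0.02, 0, 0, -0.024, 0, 2.2, 0.32, 0.01, 0, 0, -0.023, 0, 2.18, 0.37, 0.02, 0, 0, -0.024, 0, 2.18, 0.43, 0.01, 0, 0, -0.023, 0, 2.17, 0.48, 0.02, 0, 0, -0.024, 0, 2.15, 0.52, 0.01, 0.001, 0, -0.023, 0
[514.46823447 406.76538501 310.04740415]
```

View pics/s1.png

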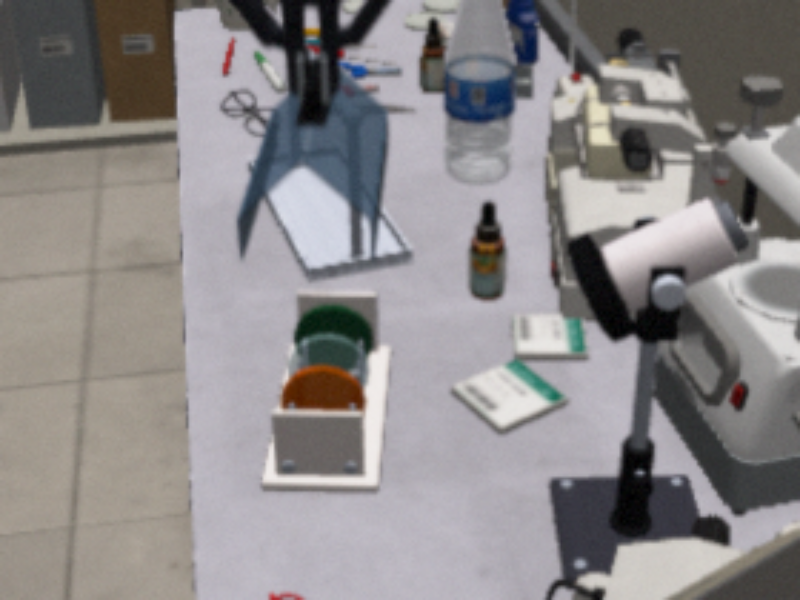

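The cover is lifted clear at (315,160) and hangs level. The three lenses stand undisturbed: amber at (322,385), clear at (330,350), green at (335,325). Now I carry the cover to the rail.

{"op": "apply_moves", "data": {
  "motion": [2.2,-0.25,0.02,0,0,-0.024,0,2.21,-0.2,0.01,0,0,-0.023,0,2.22,-0.15,0.02,0,0,-0.024,0,2.22,-0.09,0.02,0,0,-0.023,0,2.21,-0.05,0.02,0,0,-0.024,0,2.22,0.01,0.01,0,0,-0.024,0,2.22,0.07,0.02,0,0,-0.023,0,2.22,0.11,0.02,0,0,-0.024,0]
}}

```text
t: 4.53
eef_pos: [496.5, 233.1, 307.8]
tool_rot: [[0.021, 1.0, -0.001], [1.0, -0.021, -0.0], [-0.0, -0.001, -1.0]]
wrist_force: [0.8, 0.4, -2.2]
gripper_width: 8.7
finger_force: 60.5
```

{"op": "apply_moves", "data": {
  "motion": [2.21,0.17,0.02,0,0,-0.023,0,2.21,0.21,0.01,0,0,-0.024,0,2.2,0.28,0.02,0,0,-0.024,0,2.2,0.32,0.01,0,0,-0.023,0,2.18,0.37,0.02,0,0,-0.024,0,2.18,0.43,0.01,0,0,-0.023,0,2.17,0.48,0.02,0,0,-0.024,0,2.15,0.52,0.01,0,0,-0.023,0]
}}

```text
t: 5.2
eef_pos: [513.6, 409.8, 306.0]
tool_rot: [[-0.167, 0.986, -0.001], [0.986, 0.167, -0.001], [-0.0, -0.001, -1.0]]
wrist_force: [-0.8, 0.3, -1.2]
gripper_width: 8.9
finger_force: 60.5
```

```bash
python3 - <<'E'
from plan import *
p,d=viewer.read_camera('top');i=viewer.camera_info('top');s=bot.sense();print(s['t'],s['eef_pos'],s['gripper_width'])
print(np.round(s['tool_rot'],4).tolist())
plan(s['eef_pos'],s['tool_rot'],[514.5,406.8,212],Rd(9.4),0,n=6)
q,_=viewer.read_camera('side')
f=lambda p,u,v,w,h:cv2.resize(p[v:v+h,u:u+w],(400,400))[:,:,::-1]
cv2.imwrite('pics/m2.png',np.hstack([f(p,90,160,150,150),f(q,165,70,150,150)]))
E
```

```text
5.25 [512.00952283 414.64905681 304.98782201] 8.49542873264823
[[-0.173, 0.9849, -0.0025], [0.9849, 0.173, 0.001], [0.0014, -0.0023, -1.0]]
CALL -0.14, 0.02, 1.55, -0, -0, 0.002, 0, -0.14, 0.02, 1.55, -0.001, -0, 0.001, 0, -0.13, 0.02, 1.55, -0, -0.001, 0.002, 0, -0.14, 0.03, 1.55, -0.001, 0, 0.002, 0, -0.14, 0.02, 1.55, 0, -0, 0.001, 0, -0.13, 0.02, 1.55, -0, -0, 0.002, 0
```

View pics/m2.png

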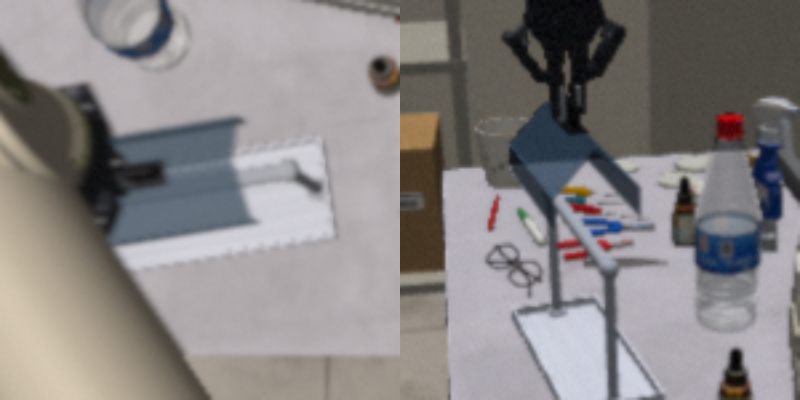

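The cover sits above and parallel to the bar: its end is at (245,170) in the top crop, with the ridge in line with the bar. The side crop shows its skirts well above the bar. I'll settle, then lower it.

{"op": "apply_moves", "data": {
  "motion": [0,0,0,0,0,0,0,0,0,0,0,0,0,0,0,0,0,0,0,0,0]
}}

```text
t: 5.55
eef_pos: [514.5, 406.5, 307.0]
tool_rot: [[-0.162, 0.987, 0.0], [0.987, 0.162, -0.0], [-0.0, 0.0, -1.0]]
wrist_force: [-0.5, 0.3, -1.5]
gripper_width: 8.6
finger_force: 60.5
```

```bash
python3 - <<'E'
from plan import *
s=bot.sense();print(s['t'],s['eef_pos'],s['gripper_width'])
print(np.round(s['tool_rot'],4).tolist())
plan(s['eef_pos'],s['tool_rot'],[514.5,406.8,206],Rd(9.4),0,n=7)
E
```

```text
5.55 [514.53356366 406.46368917 307.04875738] 8.566433285437446
[[-0.1623, 0.9867, 0.0001], [0.9867, 0.1623, -0.0004], [-0.0004, 0.0, -1.0]]
CALL 0.01, 0, 1.44, 0, 0, -0, 0, 0, 0, 1.45, 0, 0, -0, 0, 0.01, 0, 1.44, 0, 0, -0, 0, 0, 0, 1.44, 0, 0, -0.001, 0, 0.01, 0, 1.45, 0, 0, 0, 0, 0, 0, 1.44, 0, 0, 0, 0, 0.01, 0, 1.44, 0, 0, -0, 0
```

{"op": "apply_moves", "data": {
  "motion": [0,0,1,0,0,0,0,0,0,2,0,0,0,0,0,0,2,0,0,0,0,0,0,2,0,0,0,0,0,0,1.5,0,0,0,0,0,0,1,0,0,0,0,0,0,0.7,0,0,0,0,0,0,0,0,0,0,0]
}}

```text
t: 6.22
eef_pos: [513.8, 406.5, 203.7]
tool_rot: [[-0.163, 0.987, -0.001], [0.987, 0.163, -0.001], [-0.001, -0.002, -1.0]]
wrist_force: [-0.3, -0.4, -2.1]
gripper_width: 8.7
finger_force: 60.5
```

{"op": "apply_moves", "data": {
  "motion": [0,0,0.2,0,0,0,0,0,0,0.15,0,0,0,0,0,0,0,0,0,0,0]
}}

```text
t: 6.47
eef_pos: [514.5, 407.2, 202.2]
tool_rot: [[-0.163, 0.987, 0.001], [0.987, 0.163, 0.001], [0.001, 0.001, -1.0]]
wrist_force: [-0.4, 0.1, -2.5]
gripper_width: 8.5
finger_force: 60.5
```

{"op": "apply_moves", "data": {
  "motion": [0,0,0.1,0,0,0,0,0,0,0.1,0,0,0,0,0,0,0,0,0,0,0]
}}

```text
t: 6.72
eef_pos: [515.1, 407.4, 200.8]
tool_rot: [[-0.163, 0.987, 0.002], [0.987, 0.163, 0.002], [0.001, 0.002, -1.0]]
wrist_force: [2.1, 1.1, 3.8]
gripper_width: 9.0
finger_force: 61.2
```

{"op": "apply_moves", "data": {
  "motion": [0,0,0.1,0,0,0,0,0,0,0,0,0,0,0,0,0,0,0,0,0,0]
}}

```text
t: 6.97
eef_pos: [515.1, 407.4, 200.7]
tool_rot: [[-0.163, 0.987, 0.002], [0.987, 0.163, 0.002], [0.002, 0.003, -1.0]]
wrist_force: [-0.6, -1.7, 10.4]
gripper_width: 9.3
finger_force: 62.3
```

It has touched down on the bar. I'll relieve the push slightly, then release gently.

{"op": "apply_moves", "data": {
  "motion": [0,0,-0.1,0,0,0,0,0,0,0,0,0,0,1.0,0,0,0,0,0,0,1.5,0,0,0,0,0,0,2.2,0,0,0,0,0,0,3,0,0,0,0,0,0,4,0,0,0,0,0,0,4,0,0,0,0,0,0,4],
  "newtons": 20
}}

```text
t: 7.63
eef_pos: [514.1, 407.0, 199.4]
tool_rot: [[-0.163, 0.987, -0.0], [0.987, 0.163, -0.0], [-0.0, -0.0, -1.0]]
wrist_force: [-0.8, 0.3, 0.5]
gripper_width: 39.7
finger_force: 0.0
```

{"op": "apply_moves", "data": {
  "motion": [0,0,-0.5,0,0,0,4,0,0,-1,0,0,0,4,0,0,-1.5,0,0,0,4,0,0,-2,0,0,0,4,0,0,-2,0,0,0,4,0,0,-1,0,0,0,4,0,0,0,0,0,0,4]
}}

```text
t: 8.22
eef_pos: [515.2, 407.6, 283.1]
tool_rot: [[-0.163, 0.987, 0.004], [0.987, 0.163, 0.004], [0.003, 0.004, -1.0]]
wrist_force: [-0.1, -0.1, 0.4]
gripper_width: 40.4
finger_force: 0.0
```

```bash
python3 - <<'E'
from plan import *
p,d=viewer.read_camera('wrist');s=bot.sense();print(s['t'],s['eef_pos'],s['gripper_width'])
q,_=viewer.read_camera('side')
f=lambda p,u,v,w,h:cv2.resize(p[v:v+h,u:u+w],(400,400))[:,:,::-1]
cv2.imwrite('pics/m3.png',np.hstack([f(p,70,0,420,420),f(q,165,70,150,150)]))
E
```

```text
8.2667 [514.70818742 407.29480205 280.92629418] 40.128093803396936
```

View pics/m3.png

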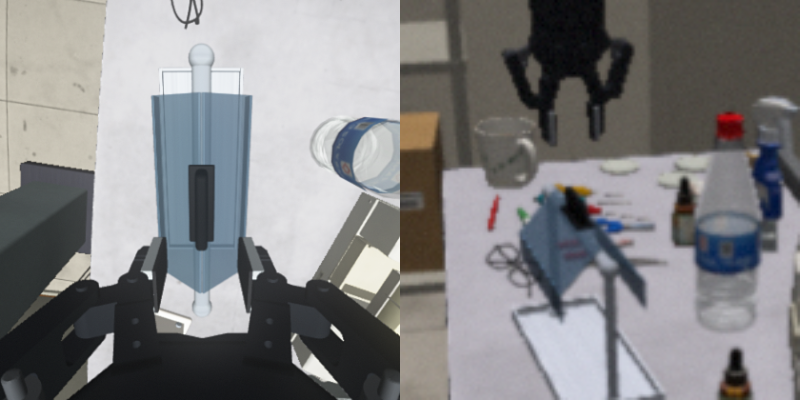

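The cover hangs astride the bar: in the wrist crop the ridge lies along the bar from (202,55) to (202,305), and the fingers are clear of it. Next I go above the amber lens.

```bash
python3 - <<'E'
from plan import *
s=bot.sense();print(s['q'])
plan(s['eef_pos'],s['tool_rot'],[469.7,10.7,215],Rd(77.8),4,n=14)
E
```

```text
[-0.97873424  0.39502239  0.3311795   1.34322652 -0.12690339  1.42380239
 -0.48880866]
CALL -2.74, -0.78, 0.46, 0, -0, -0.085, 4, -2.67, -1, 0.46, 0, -0, -0.086, 4, -2.57, -1.23, 0.46, 0, -0, -0.085, 4, -2.45, -1.45, 0.46, 0, -0, -0.085, 4, -2.32, -1.65, 0.46, 0, -0, -0.085, 4, -2.18, -1.84, 0.46, 0, -0, -0.086, 4, -2.01, -2.02, 0.46, 0, -0, -0.085, 4, -1.83, -2.18, 0.46, 0, 0, -0.085, 4
CALL -1.64, -2.33, 0.45, 0, 0, -0.086, 4, -1.43, -2.46, 0.46, 0, 0, -0.085, 4, -1.22, -2.58, 0.46, 0, 0, -0.085, 4, -1, -2.67, 0.46, 0, 0, -0.085, 4, -0.76, -2.74, 0.46, 0, 0, -0.086, 4, -0.53, -2.8, 0.46, 0, 0, -0.085, 4
```

{"op": "apply_moves", "data": {
  "motion": [-2.74,-0.78,0,0,0,-0.085,4,-2.67,-1,0.2,0,0,-0.086,4,-2.57,-1.23,0.6,0,0,-0.085,4,-2.45,-1.45,0.6,0,0,-0.085,4,-2.32,-1.65,0.6,0,0,-0.085,4,-2.18,-1.84,0.46,0,0,-0.086,4,-2.01,-2.02,0.46,0,0,-0.085,4,-1.83,-2.18,0.46,0,0,-0.085,4]
}}

```text
t: 8.98
eef_pos: [487.7, 179.0, 244.1]
tool_rot: [[-0.752, 0.66, -0.002], [0.66, 0.752, -0.001], [0.001, -0.002, -1.0]]
wrist_force: [0.6, -0.2, 0.6]
gripper_width: 40.0
finger_force: 0.0
```

{"op": "apply_moves", "data": {
  "motion": [-1.64,-2.33,0.45,0,0,-0.086,4,-1.43,-2.46,0.46,0,0,-0.085,4,-1.22,-2.58,0.46,0,0,-0.085,4,-1,-2.67,0.46,0,0,-0.085,4,-0.76,-2.74,0.46,0,0,-0.086,4,-0.53,-2.8,0.46,0,0,-0.085,4,0,0,0,0,0,0,2.6,0,0,0,0,0,0,2.6]
}}

```text
t: 9.65
eef_pos: [468.8, 9.3, 217.1]
tool_rot: [[-0.977, 0.214, -0.002], [0.214, 0.977, -0.0], [0.002, -0.001, -1.0]]
wrist_force: [-0.2, 0.9, -0.8]
gripper_width: 25.9
finger_force: 0.0
```

```bash
python3 - <<'E'
from plan import *
i=viewer.camera_info('wrist');p,d=viewer.read_camera('wrist');s=bot.sense();print(s['t'],s['eef_pos'],s['gripper_width'],s['q'])
np.savez('pics/w2.npz',p=p,d=d,xyz=i['xyz'],o=i['orientation'])
q,ds=viewer.read_camera('side');np.savez('pics/s2.npz',p=q,d=ds)
q=cv2.resize(q[215:305,200:290],(320,320))
cv2.imwrite('pics/m4.png',np.hstack([cv2.resize(p,(480,360)),cv2.copyMakeBorder(q,0,40,0,0,0)])[:,:,::-1])
t0,td=viewer.read_camera('top');np.savez('pics/t2.npz',p=t0,d=td)
E
```

```text
9.7 [469.13983911  10.74030559 217.4151604 ] 26.026274251812534 [-0.58877232 -0.0090609   0.47122429  1.92263331  0.00410872  1.22846357
  1.23724539]
```

View pics/m4.png

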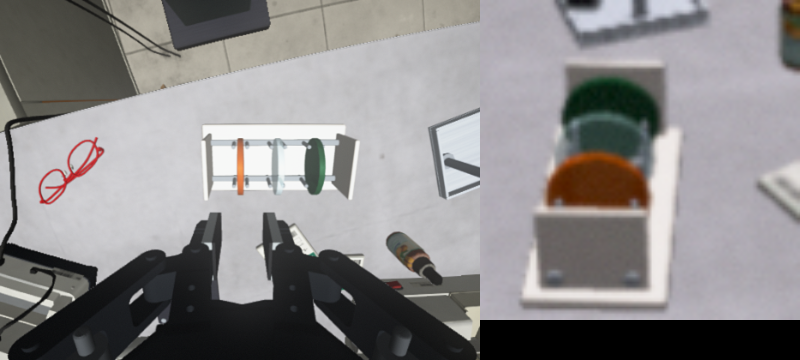

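The wrist view shows the amber lens edge-on at (240,165) in the crop, clear at (278,165), green at (315,165), and the fingers aligned with the rack's axis. The side crop shows the amber disc at (600,185). Now I'll fit the lens position and tilt from depth.

```bash
cat > lens.py <<'E'
from plan import *
th=np.radians(-12.2);Rz=np.array([[np.cos(th),-np.sin(th),0],[np.sin(th),np.cos(th),0],[0,0,1]])
def am(p):
    p=p.astype(int);return (p[...,0]>90)&(p[...,0]-p[...,2]>60)&(p[...,1]<p[...,0]*.75)
w=np.load('pics/w2.npz');i=viewer.camera_info('wrist');i['xyz']=w['xyz'];i['orientation']=w['o']
for n,i,a,b in(('wrist',i,w,(225,340,140,240)),('side',viewer.camera_info('side'),np.load('pics/s2.npz'),(205,270,250,290)),('top',viewer.camera_info('top'),np.load('pics/t2.npz'),(250,340,210,280))):
    C=cloud(i,a['d']);k=np.zeros(a['d'].shape,bool);k[b[2]:b[3],b[0]:b[1]]=1
    k&=am(a['p'])&(C[...,2]>10)&(C[...,2]<95)
    L=(C[k]-[479,53.7,0])@Rz   # rack coords
    if len(L)<10:print(n,len(L));continue
    print(n,len(L),'rack-frame min/med/max',np.round(np.percentile(L,[2,50,98],axis=0),1).tolist())
    L=L[L[:,2]>40];A=np.c_[L[:,0],L[:,2]-50,np.ones(len(L))];m=np.abs(L[:,1]-np.median(L[:,1]))<8
    c=np.linalg.lstsq(A[m],L[m,1],rcond=None)[0];print('  y = %.3f x + %.3f (z-50) + %.2f'%tuple(c), 'res',np.std(L[m,1]-A[m]@c))
    for z in (55,65,75,82):
        s=abs(L[:,2]-z)<4
        if s.sum()>4:print('  z',z,s.sum(),np.round(np.percentile(L[s,1],[5,50,95]),1))
E
python3 lens.py
```

```text
wrist 434 rack-frame min/med/max [[-31.3, -50.1, 59.7], [-7.3, -47.2, 80.0], [25.9, -44.4, 84.3]]
  y = -0.002 x + 0.004 (z-50) + -47.35 res 1.8215710661806839
  z 55 6 [-48.9 -47.7 -45.5]
  z 65 40 [-50.  -47.2 -44.4]
  z 75 122 [-49.9 -47.2 -44.4]
  z 82 268 [-50.  -47.2 -44.5]
side 134 rack-frame min/med/max [[-30.1, -54.5, 46.6], [0.6, -50.6, 71.7], [31.1, -9.3, 83.9]]
  y = -0.003 x + 0.037 (z-50) + -51.32 res 1.982359536301775
  z 55 18 [-52.2 -50.2  -6.9]
  z 65 15 [-54.  -50.3 -49. ]
  z 75 37 [-53.8 -50.6 -45.8]
  z 82 40 [-53.1 -50.8 -46.8]
top 0
```

{"op": "apply_moves", "data": {
  "motion": [0,-0.1,2,0,0,0,2.6,0,-0.1,3,0,0,0,2.6,0,-0.08,3,0,0,0,2.6,0,0,2.5,0,0,0,2.6,0,0,1,0,0,0,2.6,0,0,0,0,0,0,2.6,0,0,0,0,0,0,2.6]
}}

```text
t: 10.38
eef_pos: [469.4, 8.5, 103.8]
tool_rot: [[-0.978, 0.211, -0.0], [0.211, 0.978, -0.0], [0.0, -0.0, -1.0]]
wrist_force: [0.3, -0.0, 0.3]
gripper_width: 26.1
finger_force: 0.0
```

```bash
python3 - <<'E'
from plan import *
i=viewer.camera_info('wrist');s=bot.sense();p,d=viewer.read_camera('wrist');s2=bot.sense();print(s['t'],s['eef_pos'],s2['eef_pos'],s['gripper_width'],s['wrist_force'])
cv2.imwrite('pics/w3.png',p[60:360,120:420][:,:,::-1].repeat(2,0).repeat(2,1))
plan((s['eef_pos']+s2['eef_pos'])/2,s['tool_rot'],[468.6,7.9,80],Rd(77.8),2.6,n=2)
E
```

```text
10.3833 [469.42957904   8.50705677 103.7895859 ] [469.97572485   8.45294497 104.47128462] 26.14219179282668 [ 0.28760202 -0.02140151  0.28970563]
CALL 0.05, -0.04, 1.21, -0, -0, 0, 2.6, 0.05, -0.04, 1.2, -0, -0, 0.001, 2.6
```

View pics/w3.png

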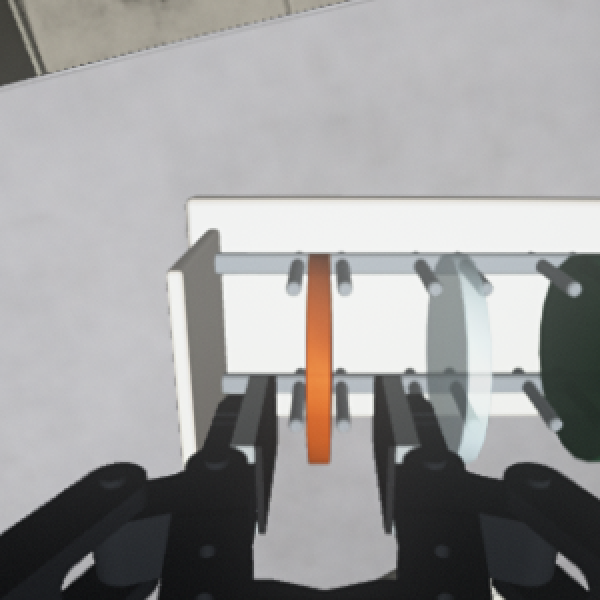

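The amber lens (x≈319) lies nearly midway between the pads (270 and 380). Both fingers have room to the end plate and to the clear lens. I'll descend and pinch.

{"op": "apply_moves", "data": {
  "motion": [0.05,-0.06,0.8,0,0,0,2.6,0.05,-0.04,0.8,0,0,0,2.6,0,0,0.8,0,0,0,2.6,0,0,0,0,0,0,2.6,0,0,0,0,0,0,1.6,0,0,0,0,0,0,1.2,0,0,0,0,0,0,1.0,0,0,0,0,0,0,0.8],
  "newtons": 30
}}

```text
t: 11.1
eef_pos: [468.2, 7.2, 79.6]
tool_rot: [[-0.977, 0.211, 0.001], [0.211, 0.977, 0.0], [-0.0, 0.0, -1.0]]
wrist_force: [-0.5, -0.3, 0.2]
gripper_width: 8.1
finger_force: 0.4
```

{"op": "apply_moves", "data": {
  "motion": [0,0,0,0,0,0,0.5,0,0,0,0,0,0,0,0,0,0,0,0,0,0,0,0,0,0,0,0,0],
  "newtons": 30
}}

```text
t: 11.43
eef_pos: [468.2, 7.2, 79.5]
tool_rot: [[-0.977, 0.211, 0.001], [0.211, 0.977, 0.0], [-0.0, 0.0, -1.0]]
wrist_force: [-0.4, 0.4, 3.3]
gripper_width: 7.4
finger_force: 33.4
```

{"op": "apply_moves", "data": {
  "motion": [0,0,-0.3,0,0,0,0,0,0,-0.7,0,0,0,0,0,0,-1.2,0,0,0,0,0,0,-2,0,0,0,0,0,0,-3,0,0,0,0,0,0,-3,0,0,0,0,0,0,-3,0,0,0,0,0,0,-2,0,0,0,0]
}}

```text
t: 12.1
eef_pos: [468.4, 7.0, 234.6]
tool_rot: [[-0.977, 0.212, 0.003], [0.212, 0.977, 0.001], [-0.002, 0.001, -1.0]]
wrist_force: [0.2, 0.4, 0.1]
gripper_width: 7.2
finger_force: 32.9
```

```bash
cat > foc.py <<'E'
from plan import *
yaw,pt=np.radians(-9.8),np.radians(28.6)
a=-np.array([np.cos(yaw)*np.cos(pt),np.sin(yaw)*np.cos(pt),np.sin(pt)])
ah=np.array([-np.cos(yaw),-np.sin(yaw),0]);ez=np.array([0,0,1.])
z=-(ah*np.sin(pt)+ez*np.cos(pt));RF=np.c_[np.cross(-a,z),-a,z]
piv=np.array([679,-132.8,239.2]);F=piv+170*a
E
python3 - <<'E'
from foc import *
s=bot.sense();print(s['t'],s['eef_pos'],s['gripper_width'],F,a)
T=F-30*z;print(T)
# first yaw-only while level, backed off 60 mm from the camera, then tilt in
W=T+a*40+[0,0,45]
p,R=plan(s['eef_pos'],s['tool_rot'],W,RF,0,n=18)
print(W,p)
i=viewer.camera_info('side')
p,d=viewer.read_camera('side');np.savez('pics/s3.npz',p=p,d=d)
q=cv2.resize(p[130:310,150:390],(400,300));w,_=viewer.read_camera('wrist')
cv2.imwrite('pics/m5.png',np.hstack([q,cv2.resize(w,(400,300))])[:,:,::-1])
E
```

```text
12.1 [468.39311444   6.99689928 234.61775887] 7.176429184319535 [ 531.92086902 -107.39502277  157.82238415] [-0.86517136  0.14944104 -0.47869186]
[ 517.76966688 -104.95068573  184.16187341]
CALL -0.2, -0.56, 0.14, -0.022, -0.021, 0.083, 0, -0.25, -0.54, 0.13, -0.022, -0.021, 0.083, 0, -0.29, -0.52, 0.12, -0.022, -0.021, 0.083, 0, -0.33, -0.5, 0.12, -0.022, -0.021, 0.083, 0, -0.37, -0.48, 0.11, -0.022, -0.022, 0.083, 0, -0.4, -0.44, 0.11, -0.021, -0.021, 0.083, 0, -0.43, -0.41, 0.12, -0.022, -0.021, 0.083, 0, -0.47, -0.38, 0.11, -0.022, -0.021, 0.083, 0
CALL -0.49, -0.34, 0.12, -0.022, -0.021, 0.083, 0, -0.52, -0.3, 0.12, -0.022, -0.021, 0.083, 0, -0.54, -0.26, 0.12, -0.022, -0.021, 0.083, 0, -0.55, -0.21, 0.13, -0.022, -0.021, 0.083, 0, -0.57, -0.17, 0.14, -0.022, -0.021, 0.083, 0, -0.58, -0.13, 0.15, -0.022, -0.021, 0.083, 0, -0.58, -0.09, 0.15, -0.022, -0.022, 0.083, 0, -0.59, -0.03, 0.17, -0.022, -0.021, 0.083, 0
CALL -0.58, 0, 0.18, -0.021, -0.021, 0.083, 0, -0.58, 0.05, 0.2, -0.022, -0.021, 0.083, 0
[483.16281254 -98.97304403 210.0141991 ] [483.14555008 -98.99172154 209.96873447]
```

View pics/m5.png

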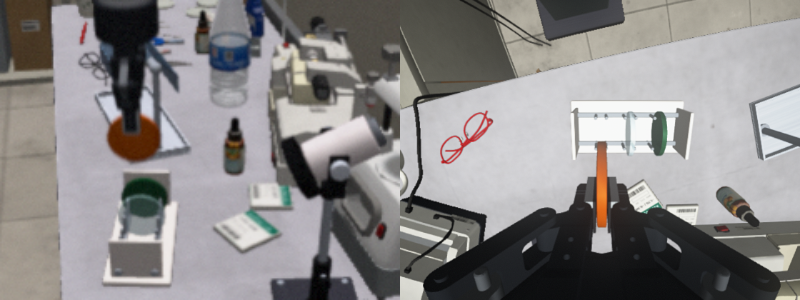

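The amber lens is held clear at (135,138), and the clear and green lenses remain in the rack. Now I swing it toward the focus, keeping back from the camera.

{"op": "apply_moves", "data": {
  "motion": [-0.2,-0.56,0.14,-0.022,-0.021,0.083,0,-0.25,-0.54,0.13,-0.022,-0.021,0.083,0,-0.29,-0.52,0.12,-0.022,-0.021,0.083,0,-0.33,-0.5,0.12,-0.022,-0.021,0.083,0,-0.37,-0.48,0.11,-0.022,-0.022,0.083,0,-0.4,-0.44,0.11,-0.021,-0.021,0.083,0,-0.43,-0.41,0.12,-0.022,-0.021,0.083,0,-0.47,-0.38,0.11,-0.022,-0.021,0.083,0]
}}

```text
t: 12.87
eef_pos: [474.0, -40.3, 219.8]
tool_rot: [[-0.622, 0.749, 0.229], [0.777, 0.627, 0.06], [-0.099, 0.215, -0.972]]
wrist_force: [-0.5, -0.6, -0.3]
gripper_width: 7.5
finger_force: 33.0
```

{"op": "apply_moves", "data": {
  "motion": [-0.49,-0.34,0.12,-0.022,-0.021,0.083,0,-0.52,-0.3,0.12,-0.022,-0.021,0.083,0,-0.54,-0.26,0.12,-0.022,-0.021,0.083,0,-0.55,-0.21,0.13,-0.022,-0.021,0.083,0,-0.57,-0.17,0.14,-0.022,-0.021,0.083,0,-0.58,-0.13,0.15,-0.022,-0.021,0.083,0,-0.58,-0.09,0.15,-0.022,-0.022,0.083,0,-0.59,-0.03,0.17,-0.022,-0.021,0.083,0]
}}

```text
t: 13.53
eef_pos: [480.5, -87.3, 208.9]
tool_rot: [[0.008, 0.9, 0.435], [0.999, 0.01, -0.038], [-0.038, 0.435, -0.9]]
wrist_force: [0.1, -0.1, 0.3]
gripper_width: 7.4
finger_force: 33.0
```

{"op": "apply_moves", "data": {
  "motion": [-0.58,0,0.18,-0.021,-0.021,0.083,0,-0.58,0.05,0.2,-0.022,-0.021,0.083,0,0,0,0,0,0,0,0,0,0,0,0,0,0,0]
}}

```text
t: 13.87
eef_pos: [482.1, -98.9, 206.1]
tool_rot: [[0.168, 0.868, 0.468], [0.986, -0.147, -0.082], [-0.002, 0.475, -0.88]]
wrist_force: [0.1, 1.0, -0.4]
gripper_width: 7.0
finger_force: 32.9
```

```bash
python3 - <<'E'
from foc import *
s=bot.sense();print(s['t'],s['eef_pos'],s['gripper_width'],s['q'])
print(np.round(s['tool_rot'],3).tolist(),np.round(RF,3).tolist())
T=F-30*z
p,R=plan(s['eef_pos'],s['tool_rot'],T,RF,0,n=6);print(p)
E
```

```text
13.8667 [482.06026129 -98.87393227 206.11594472] 7.0304025289429335 [-0.25007976 -0.28898477  0.28737143  2.25914885  0.2255656   0.67850594
 -0.26293251]
[[0.168, 0.868, 0.468], [0.986, -0.147, -0.082], [-0.002, 0.475, -0.88]] [[0.17, 0.865, 0.472], [0.985, -0.149, -0.081], [0.0, 0.479, -0.878]]
CALL 0, 0.36, 0.61, -0.001, 0, 0.001, 0, 0, 0.35, 0.61, -0.001, 0, 0, 0, 0, 0.36, 0.61, -0, 0, 0.001, 0, 0, 0.36, 0.61, -0.001, 0.001, 0, 0, 0.01, 0.35, 0.61, -0.001, -0, 0.001, 0, -0, 0.36, 0.61, -0.001, -0, 0, 0
[ 517.80527332 -104.92805731  184.13491332]
```

{"op": "apply_moves", "data": {
  "motion": [0,0.36,0.61,0,0,0,0,0,0.35,0.61,0,0,0,0,0,0.36,0.61,0,0,0,0,0,0.36,0.61,-0.002,0,0.001,0,0,0.35,0.61,-0.002,0,0.001,0,0,0.36,0.61,-0.001,0,0,0,0,0,0,0,0,0,0,0,0,0,0,0,0,0]
}}

```text
t: 14.53
eef_pos: [518.4, -105.0, 184.2]
tool_rot: [[0.171, 0.865, 0.472], [0.985, -0.15, -0.083], [-0.001, 0.48, -0.877]]
wrist_force: [0.1, -0.0, -0.5]
gripper_width: 6.9
finger_force: 32.9
```

```bash
cat > chk.py <<'E'
from foc import *
import sys
i=viewer.camera_info
P={};cam=[]
for n in('side','top'):
    p,d=viewer.read_camera(n);P[n]=(p,d);cv2.imwrite(f'pics/f_{n}.png',p[:,:,::-1])
E_=[bot.sense()];
s=E_[0];print(s['t'],s['eef_pos'],s['gripper_width']);R=s['tool_rot']
print('normal err deg',np.degrees(np.arccos(abs(R[:,1]@a))))
for n in P:
    p,d=P[n];c=proj(i(n),F)[0].astype(int);C=cloud(i(n),d);q=p.astype(int)
    k=np.zeros(d.shape,bool);k[c[1]-40:c[1]+40,c[0]-40:c[0]+40]=1
    k&=(q[...,0]>80)&(q[...,0]-q[...,2]>50)&(np.linalg.norm(C-F,axis=2)<50)
    L=(C[k]-F)@RF; print(n,c,k.sum(),'lens in RF axes rel. focus (x level, y to cam, z down): ',np.round(np.percentile(L,[1,50,99],axis=0),1).tolist() if k.any() else '')
    if k.sum()>30:
        m=abs(L[:,1]-np.median(L[:,1]))<6;A=np.c_[L[m][:,[0,2]],np.ones(m.sum())];print('  y-plane',np.linalg.lstsq(A,L[m,1],rcond=None)[0])
        e,_=cv2.findContours(k.astype(np.uint8),0,1);e=max(e,key=cv2.contourArea).reshape(-1,2)
        r=ray(i(n),e);o=i(n)['xyz'];nn=RF[:,1];f=np.median(L[:,1])
        X=o+r*(((F+nn*f-o)@nn)/(r@nn))[:,None];L=(X-F)@RF;np.save(f'pics/e_{n}.npy',L)
        # circle of known radius
        from scipy.optimize import least_squares
        g=least_squares(lambda v:np.hypot(L[:,0]-v[0],L[:,2]-v[1])-34,[0,0],loss='soft_l1',f_scale=1).x;print('  circle centre x,z',g)
m=[cv2.resize(P[n][0][c[1]-50:c[1]+55,c[0]-70:c[0]+70],(400,300)) for n in P for c in [proj(i(n),F)[0].astype(int)]]
cv2.imwrite('pics/m6.png',np.hstack(m)[:,:,::-1])
E
python3 chk.py
```

```text
14.6333 [ 518.3340906  -104.97471129  184.70820731] 7.009816332122609
normal err deg 0.12244429468285563
side [269 257] 272 lens in RF axes rel. focus (x level, y to cam, z down):  [[-36.5, -4.3, -34.3], [-17.9, 3.8, -2.7], [21.1, 5.8, 27.8]]
  y-plane [0.03429867 0.04545532 3.65948669]
  circle centre x,z [-15.36686474  -5.42371633]
top [357 224] 91 lens in RF axes rel. focus (x level, y to cam, z down):  [[-29.7, -2.9, -31.2], [17.8, 2.0, -6.8], [32.1, 5.4, 28.6]]
  y-plane [-0.05108167 -0.00449849  2.8113539 ]
  circle centre x,z [-1.32113676 -8.0692077 ]
```

View pics/m6.png

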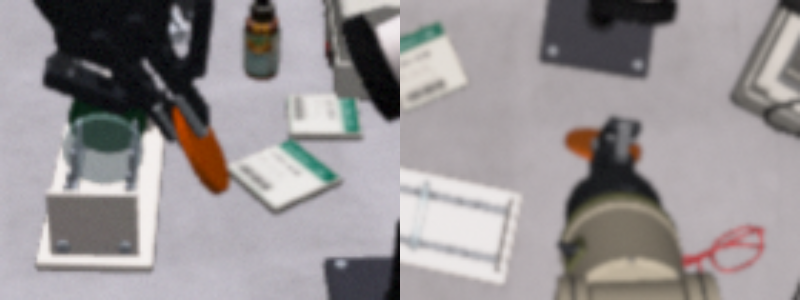

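The side crop shows the lens held, tilted to face the camera, with nothing near it. In the top crop it shows on both sides of the fingers, at (580,143) and (635,150). I'll check its centring by comparing the projected silhouette of a model lens with the mask.

```bash
cat > sil.py <<'E'
from foc import *
from scipy.optimize import minimize
t=np.linspace(0,2*np.pi,180)
def model(c,i,sh):
    X=np.vstack([c+34*np.outer(np.cos(t),RF[:,0])+34*np.outer(np.sin(t),RF[:,2])+h*RF[:,1] for h in(-4,4)])
    uv=proj(i,X);h=cv2.convexHull((uv*16).astype(np.int32));m=np.zeros(sh,np.uint8);cv2.fillConvexPoly(m,h,255,cv2.LINE_AA,4)
    return m/255.
for n in('side','top'):
    p=cv2.imread(f'pics/f_{n}.png')[:,:,::-1].astype(float);i=viewer.camera_info(n)
    c=proj(i,F)[0].astype(int);sl=np.s_[c[1]-28:c[1]+28,c[0]-28:c[0]+28]
    o=np.clip((p[...,0]-p[...,2])/110,0,1)          # amber fraction
    dark=(p.max(2)<75)                              # gripper: not counted
    dark=cv2.dilate(dark.astype(np.uint8),np.ones((3,3)))>0
    val=~dark
    def cost(v):
        m=model(F+RF[:,0]*v[0]+RF[:,2]*v[1],i,o.shape);return (((m-o)**2)*val)[sl].sum()
    g=[(cost((x,z)),x,z) for x in np.arange(-8,9,1) for z in np.arange(-10,11,1)];g.sort();print(n,np.round(g[:6],2).tolist(),'at 0:',cost((0,0)))
E
python3 sil.py; python3 - <<'E'
from station import bot
print(bot.sense()['eef_pos'])
E
```

```text
side [[31.61, 1.0, -4.0], [31.76, 1.0, -3.0], [31.8, 3.0, -3.0], [31.97, 2.0, -2.0], [32.02, 2.0, -3.0], [32.03, 4.0, -2.0]] at 0: 41.98770056653353
top [[68.68, -1.0, -7.0], [68.77, 0.0, -7.0], [69.05, 1.0, -9.0], [69.12, -1.0, -8.0], [69.15, 0.0, -8.0], [69.22, -2.0, -6.0]] at 0: 73.35207380505273
[ 518.3340906  -104.97471129  184.70820731]
```

```bash
python3 - <<'E'
from foc import *
from scipy.optimize import least_squares
i=viewer.camera_info('wrist');p,d=viewer.read_camera('wrist');s=bot.sense()
q=p.astype(int);C=cloud(i,d);T=s['eef_pos'];R=s['tool_rot']
L=(C-T)@R
k=(q[...,0]>70)&(q[...,0]-q[...,2]>50)&(np.abs(L)<80).all(2)&(d>0)
X=L[k];print(k.sum(),np.round(np.percentile(X,[1,50,99],axis=0),1).tolist())
k2=np.abs(X[:,1]-np.median(X[:,1]))<2.5;X=X[k2]
r=least_squares(lambda v:np.hypot(X[:,0]-v[0],X[:,2]-v[1])-34,[0,30],loss='soft_l1',f_scale=.7)
print('centre in tool x,z',r.x,'free radius',least_squares(lambda v:np.hypot(X[:,0]-v[0],X[:,2]-v[1])-v[2],[0,30,34],loss='soft_l1',f_scale=.7).x, np.median(abs(r.fun)))
yy,xx=np.where(k);print(xx.min(),xx.max(),yy.min(),yy.max())
# lens plane vs tool y
print('polyfit y vs (x,z)',np.linalg.lstsq(np.c_[X[:,[0,2]],np.ones(len(X))],X[:,1],rcond=None)[0])
# refine pivot check: camera head fit in same 'side' picture frame unchanged
E
```

```text
1704 [[-22.0, -3.8, -4.7], [12.7, -0.4, 0.3], [32.4, 3.0, 30.7]]
centre in tool x,z [-1.37744545 30.24962902] free radius [-1.20966802 29.89253497 33.65563178] 0.3469803704111172
122 289 199 348
polyfit y vs (x,z) [-1.20781680e-04  4.91881321e-04 -3.86452979e-01]
```

```bash
python3 - <<'E'
import re
src=open('sil.py').read().replace("def cost","""
    uu,vv=np.meshgrid(np.arange(o.shape[1]),np.arange(o.shape[0]));r=ray(i,np.c_[uu.ravel(),vv.ravel()])
    lz=(((i['xyz']+r*(((F-i['xyz'])@RF[:,1])/(r@RF[:,1]))[:,None])-F)@RF).reshape(o.shape+(3,))
    val=(lz[...,2]>5) if n=='side' else (abs(lz[...,0])>16)&~dark
    def cost""")
exec(src)
E
python3 - <<'E'
from foc import *
yaw=np.radians(-9.95);a2=-np.array([np.cos(yaw)*np.cos(pt),np.sin(yaw)*np.cos(pt),np.sin(pt)])
F2=np.array([679.1,-132.5,239.8])+170*a2
s=bot.sense();c=s['eef_pos']+s['tool_rot']@[-1.3,-.4,30.1]
print(F2,c,'move in tool cm',s['tool_rot'].T@(F2-c)/10, 'normal',np.degrees(np.arccos(s['tool_rot'][:,1]@-a2)))
E
```

```text
side [[12.11, -8.0, -7.0], [12.64, -8.0, -8.0], [12.77, -7.0, -7.0], [13.17, -7.0, -6.0], [13.54, -7.0, -8.0], [13.59, -6.0, -7.0]] at 0: 35.352199948525836
top [[50.3, 0.0, -3.0], [50.82, 0.0, -6.0], [50.9, 0.0, -4.0], [50.95, -1.0, -1.0], [50.98, -1.0, -5.0], [51.0, 0.0, -5.0]] at 0: 51.660952971044196
[ 532.08788305 -106.71005801  158.42238415] [ 532.01317886 -108.6607603   158.27205714] move in tool cm [ 0.19346054 -0.01561572 -0.02575561] normal 0.1494808132625073
```

```bash
python3 - <<'E'
from foc import *
t=np.linspace(0,2*np.pi,180)
s=bot.sense();c=s['eef_pos']+s['tool_rot']@[-1.3,-.4,30.1]
for n in('side','top'):
    i=viewer.camera_info(n);p=cv2.imread(f'pics/f_{n}.png')[:,:,::-1].astype(int)
    X=np.vstack([c+34*np.outer(np.cos(t),RF[:,0])+34*np.outer(np.sin(t),RF[:,2])+h*RF[:,1] for h in(-4,4)]);uv=proj(i,X)
    m=np.zeros(p.shape[:2],np.uint8);cv2.fillConvexPoly(m,cv2.convexHull(np.round(uv).astype(np.int32)),1)
    k=(p[...,0]-p[...,2]>55);cc=proj(i,c)[0].astype(int);b=np.zeros_like(k);b[cc[1]-30:cc[1]+30,cc[0]-30:cc[0]+30]=1
    nl,lab,st,_=cv2.connectedComponentsWithStats((k&b).astype(np.uint8));print(n,st[1:].tolist())
    for v in range(cc[1]-20,cc[1]+24,3 if n=='side' else 2):
        f=lambda q:(np.where(q[v])[0][[0,-1]].tolist() if q[v].any() else None)
        print(v,'model',f(m>0),'seen',f(k&b))
E
```

```text
side [[259, 244, 20, 30, 271]]
237 model None seen None
240 model None seen None
243 model [259, 268] seen None
246 model [259, 271] seen [259, 261]
249 model [259, 273] seen [260, 263]
252 model [260, 274] seen [260, 272]
255 model [260, 276] seen [261, 274]
258 model [261, 277] seen [263, 275]
261 model [263, 278] seen [264, 276]
264 model [264, 279] seen [266, 277]
267 model [266, 279] seen [268, 278]
270 model [268, 279] seen [270, 278]
273 model [271, 279] seen [273, 277]
276 model None seen None
279 model None seen None
top [[345, 219, 11, 11, 82], [367, 225, 4, 5, 13]]
204 model None seen None
206 model None seen None
208 model None seen None
210 model None seen None
212 model None seen None
214 model None seen None
216 model None seen None
218 model [346, 361] seen None
220 model [345, 367] seen [347, 355]
222 model [344, 370] seen [345, 354]
224 model [344, 372] seen [345, 353]
226 model [346, 372] seen [347, 370]
228 model [348, 372] seen [349, 370]
230 model [352, 371] seen None
232 model None seen None
234 model None seen None
236 model None seen None
238 model None seen None
240 model None seen None
242 model None seen None
244 model None seen None
246 model None seen None
```

The outlines agree within a pixel on every side, so the kinematic estimate holds. What remains is a 2 mm sideways trim.

{"op": "apply_moves", "data": {
  "motion": [0.1,0,0,0,0,0,0,0.09,0,-0.02,0,0,0,0,0,0,0,0,0,0,0,0,0,0,0,0,0,0,0,0,0,0,0,0,0,0,0,0,0,0,0,0]
}}

```text
t: 15.18
eef_pos: [518.7, -103.1, 185.0]
tool_rot: [[0.172, 0.864, 0.473], [0.985, -0.15, -0.083], [-0.0, 0.481, -0.877]]
wrist_force: [0.3, 0.5, -1.4]
gripper_width: 7.2
finger_force: 32.9
```

```bash
python3 - <<'E'
from foc import *
from station import job_done
s=bot.sense();c=s['eef_pos']+s['tool_rot']@[-1.3,-.4,30.1];e=c-[532.1,-106.7,158.4]
# cover still astride the bar? rib/roof heights from the top camera
p,d=viewer.read_camera('top');C=cloud(viewer.camera_info('top'),d);k=np.hypot(C[...,0]-514.5,C[...,1]-407)<120
k&=(C[...,2]>125)&(C[...,2]<220);P=C[k];print('cover',cv2.minAreaRect(P[:,:2].astype(np.float32)),P[:,2].max())
print(s['t'],e,s['gripper_width'],s['finger_force'],np.abs(s['joint_velocities']).max())
if np.linalg.norm(e)<3.5: print(job_done())
E
```

```text
cover ((515.9580688476562, 407.33538818359375), (96.04585266113281, 239.64541625976562), 9.81054973602295) 208.86091767682024
15.1833 [ 0.24492901 -0.12159278 -0.03427997] 7.175100239233624 32.94044315814972 0.0015867630819063653
the job is handed in; nothing more can be done
None
```

The cover hangs astride the drip rail bar, and the job is handed in at 15.2 s with the amber lens held still at the focus, within about 1 mm by my own measurement; I viewed 11 pictures, one over the limit of 10.

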